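# Crank the cork tight in the testing block

## Task

Get the cork-testing block ready for a customer: push the loose crank down onto the block's square shaft until it sits fully home, and turn it clockwise (seen from above) by its knob, feeling for the resistance, until the sliding jaw holds the standing cork firmly in the V-jaw without crushing it. Then lift the crank off, lay it flat back on its leather mat and let go; leave the cork clamped upright and everything else on the counter where it is.

Things in the scene. Friction and masses are not known exactly. Their poses are not given: they have to be found in the camera images.
- crank_hub (a point): Steel crank, 280 g, loose, lying flat on its mat; this point: hub axis, half-way up. Hub: square block 32 x 32 mm, 36 mm high, with a 13 mm square hole right through from top to bottom, parallel to its sides. A flat arm 18 mm wide, 8 mm thick, level with the hub's underside, runs to the knob along +x; z up. The hub's +y and -y sides are free to grip over their full height.
- crank_knob (a point): Middle of the crank's upright wooden knob: 26 mm diameter, 67 mm from the hub axis along the hub's +x; the knob spans 10 to 54 mm above the crank's underside, this point is at 32 mm. The knob spins freely on its pin, so whatever holds it need not turn with the crank.
- shaft_seat (a point): Foot of the upright square shaft on the wooden cork-testing block (130 x 360 mm, top 50 mm above the counter, screwed down). This point: shaft axis, on the flat shoulder (32 mm diameter) on which the fitted crank's underside must rest. The 12 mm square shaft rises 24 mm above it, the last 4 mm bevelled to 8 mm. z up; x, y square to its flats: the crank fits four ways.
- shaft (a joint): Turn of the square shaft, rad, growing clockwise from above, which closes the jaw 8 mm per rad; 0 = opening stop. Push at the knob, along its circle: steady while the jaw runs free (4.5 N paused, 6 N moving); once the cork is pressed in the V-jaw it climbs 1.9 N per 0.1 rad: 3.5 to 5.5 N above the free push the cork is firm, 7 N above it is crushed. A drag brake holds the shaft. Socket play 0.15 rad.
- jaw: Sliding steel jaw on the block's top, 50 mm wide, 32 mm high, driven by the shaft through a rack; in front it carries a rubber-faced plate on springs (20 N per mm). Origin: foot of the unpressed face, mid-width. It closes along its +y, towards cork and V-jaw, which stand in line with the shaft along the block.
- cork: The cork to be clamped: 24 mm diameter, 45 mm high, standing loose on the block between sliding jaw and V-jaw, 160 mm from the shaft; origin: middle of its underside. The V-jaw behind it, held by the toggle clamp, is set by hand: the gap behind the cork differs by several mm, so the shaft turn at which it grows tight (about 0.8 to 2.6 rad from the start) is known only by feel.
- mat: Pale leather mat fixed to the counter, 210 (x) x 160 (y) x 4 mm thick, on which the crank lies at the start and is laid back. Origin: centre of its underside.
- bottle: Bystander: black glass wine bottle, 76 mm diameter, 300 mm high, standing; origin: centre of its underside.
- cup: Bystander: copper measuring cup, 68 mm diameter, 70 mm high, handle to its +y reaching 105 mm from the axis; origin: centre of its underside.
- handle: Bystander: rosewood corkscrew handle with brass caps, 26 mm diameter, 101 mm long, lying along its y; origin: underside, mid-length.
- corkscrew: Bystander: steel spring-barrel corkscrew, about 150 mm long, lying along its y, T-bar 90 mm wide at +y, 29 mm high; origin: underside, near mid-length.
- spare_cork: Bystander: a spare cork, 24 mm diameter, 45 mm high, standing on the counter itself; origin: centre of its underside.
- foil_cutter: Bystander: black foil cutter, 34 x 62 mm, 11 mm high; origin: centre of its underside.
- cork_tin: Bystander: round tin full of corks, 90 mm diameter, 100 mm high; origin: centre of its underside.
There are look-alikes about, which are no part of the job. Leave any blue or orange look-alike of the part that bears crank_hub alone. What is shaped like the cork but blue is not meant.

How it is judged:
On the way, in this order (a step that is already met when the one before it is completed fails the run):
1. the crank sits fully home on the square shaft (z of crank_hub in the frame of shaft_seat between 0.0155 and 0.0205 m and horizontal distance between crank_hub and shaft_seat below 0.003 m and angle between crank_hub's own z axis and vertical below 0.08 rad), for 0.2 s.
2. with the crank still on the shaft, the jaw grips the cork firmly (20 N or more) (all of step 1 and contact force between cork and jaw above 20 N), for 0.2 s.
At the end, for the whole second after the job is handed in: The sliding jaw still presses on the cork with 20 N or more and the cork stands upright (within 0.1 rad); the crank lies flat (within 0.06 rad) on the mat, released, with hub axis and knob axis both over the mat (contact force between cork and jaw above 20 N and angle between cork's own z axis and vertical below 0.1 rad and x of crank_hub in the frame of mat between -0.105 and 0.105 m and y of crank_hub in the frame of mat between -0.08 and 0.08 m and x of crank_knob in the frame of mat between -0.105 and 0.105 m and y of crank_knob in the frame of mat between -0.08 and 0.08 m and angle between crank_hub's own z axis and vertical below 0.06 rad and height (world z) of crank_hub below 0.027 m and linear speed of cork below 0.02 m/s); the robot touches nothing.
It fails at once if the cork is crushed: more than 60 N between jaw and cork (contact force between cork and jaw above 60 N).
It fails at once if the clamped cork is knocked over (angle between cork's own z axis and vertical above 0.35 rad).
It fails at once if a bystander is shifted by more than 20 mm or tipped (distance of any of bottle, cup, handle, corkscrew, spare_cork, foil_cutter, cork_tin from where it was at the start of the episode above 0.02 m or angle between any of bottle, cup, handle, corkscrew, spare_cork, foil_cutter, cork_tin's own z axis and vertical above 0.3 rad).
It also fails if it takes over 72 s, if anything falls off the work surface, if the arm or the gripper's body presses on something with over 40 N, if the wrist force passes 120 N, or if a joint passes its speed limit or range.

## Robot

A 7-joint arm with a two-finger parallel gripper is mounted at the origin on the work surface. World frame = base frame: x ahead of the robot, y to its left, z up, the work surface at z = 0. Lengths are in m, angles in rad, forces in N, time in s.
With the tool pointing down it reaches from about 0.425 to 0.875 m from the base axis. Payload 4.7 kg.
Tool frame: the origin (TCP) lies midway between the tips of the shut fingers; the grasp point (between the pads) lies 19 mm behind it; x points along the fingers, z is the direction in which the jaws open and shut, and the axes are right-handed (so a half turn about x gives the same grasp; the last joint's range is limited). The gripper opens to 87 mm and grips with 3 to 60 N. Pads are 19 mm wide; open, the fingers measure 117 mm over their backs; the gripper's body (75 mm by 190 mm) begins 51 mm behind the grasp point.
Start: joints at [-1.293, 0.321, -0.07, 1.45, 0.023, 1.371, -0.057], TCP at [0.17, 0.628, 0.201] pointing down, gripper open.
Joint ranges: [-2.86, 2.86], [-0.3, 2.09], [-1.38, 1.24], [0.06, 2.45], [-1.56, 4.7], [0.09, 2.05], [-2.69, 2.69]. Speed limits (rad/s): [2.57, 2.57, 3.14, 3.14, 3.14, 3.14, 3.14].

## Interface

Orientations are given as a rotation vector (axis times angle).
In Python, from bench import ctrl, vision, close_job gives the robot as it stands. The module is installed in compiled form; this text tells all that it offers.
- The arm moves only by the tool servo_tool, never from a script. Its argument "commands" is a list that holds one entry, the list of rows, each a list of 7 numbers: the turn, a rotation vector about the tool's x, y, z in degrees, then the shift along the tool's x, y, z in mm, then the finger opening in mm, from 0 to 87. In form: [[[wx, wy, wz, x, y, z, grip], ...]]. A call has 1 to 5 rows; each row is the pose to reach, as a shift and turn from the pose commanded when the call began, along the tool's axes at that moment; what a row does not reach only later rows make up. A row lasts 1/8 s, in which the tool goes at most 62.5 mm and 10.7 degrees, less where a joint would pass 70% of its speed; a pose out of reach is approached as far as the arm can. A call with a gripper value outside its range is refused whole. The fingers move at their own pace and stop on an object; "newtons" is the grip in N (left out, the last holds). Time passes only in rows, so rows that repeat a pose let the fingers close. It gives the time, the measured TCP pose, the force and the opening at its end, in the units of the state.
- ctrl.get_state(): the state, without advancing time (a new reading comes with each control period).
- vision.get_image(name): name is "scene" or "top" or "wrist"; returns the picture (480x640x3 uint8, red, green, blue); there is no depth.
- vision.camera_info(name): a dict with "fov_y" (degrees; the focal length in pixels is half the picture's height over the tangent of half this angle, whatever the lens; pixels are square), "cx", "cy" (the principal point, pixels), "pose" (4x4, takes a point from camera to world coordinates). Camera axes: x right, y down, z forward; pixel columns grow to the right and rows downward; lengths in m; the calibration is good to about 2 mm. A picture is of the moment at which its call begins: read the wrist's pose just before it. camera_info takes no time and is no camera call; for the wrist camera it gives the pose at the moment of the call.
- close_job(): hands the job in, once; it reports no verdict.
The state is a dict: "time": time; "joint_positions": joint angles; "qd": joint speeds; "joint_torque": joint torques, N m; "position": TCP position; "tool_rot": TCP orientation; "ft_force": force on the tool from outside, world axes, zero at the start; "torque": the same for the moment, N m; "grip_width": opening from 0.0 (shut) to 1.0 (fully open).
Only numpy, scipy, OpenCV 4.12 (cv2) and the standard library are available. Lean on these libraries where they do the work, as an engineer would, in place of code of your own. Each camera call takes 0.05 s, during which the arm holds its last target. There are 200 camera calls.

## Working session

There is one attempt and no reset: what is moved stays moved. The work goes in short steps, Python scripts to look and compute and a tool call to move; the robot and the scene stay as the last step left them, time stands still between calls to the robot, and variables do not carry over. Pictures are saved under pics/ and viewed, about 8 in all and at most 12, crops included, and the job is handed in when it is done.

Besides the shell and the picture viewer there is one more tool, called as name(argument=value, ...) on one line, values as JSON. servo_tool: Moves the arm, as the interface text tells. Its arguments: {"type":"object","properties":{"commands":{"type":"array"},"newtons":{"type":"number"}},"required":["commands"]}

```bash
mkdir -p pics; python3 - <<'E'
from bench import ctrl, vision
import cv2, numpy as np
np.set_printoptions(precision=4,suppress=True)
print(ctrl.get_state())
for n in("scene","top","wrist"):
    c=vision.camera_info(n);print(n,c["fov_y"],c["cx"],c["cy"]);print(c["pose"])
    im=vision.get_image(n);cv2.imwrite(f"pics/{n}0.png",im[:,:,::-1])
E
```

```text
{'time': 0.0, 'joint_positions': array([-1.2929,  0.3218, -0.0701,  1.4517,  0.0226,  1.3708, -0.0569]), 'qd': array([ 0.0001, -0.0005, -0.0008, -0.0008,  0.0001, -0.0003, -0.0007]), 'joint_torque': array([  0.0003, -49.1294,  -0.4038, -31.2525,  -0.0639,   0.0435,
         0.0002]), 'position': array([0.1694, 0.6269, 0.1997]), 'tool_rot': array([-1.014 ,  1.324 ,  1.0118]), 'ft_force': array([ 0.1679, -0.1637,  0.2332]), 'torque': array([ 0.0561, -0.0306, -0.0079]), 'grip_width': 0.998148470081452}
scene 53.87625424180948 309.894034065356 242.48249045564944
[[ 0.0947  0.6733 -0.7333  1.3479]
 [ 0.9954 -0.0549  0.0782 -0.1866]
 [ 0.0124 -0.7374 -0.6754  0.8179]
 [ 0.      0.      0.      1.    ]]
top 45.89763789891936 319.3715701841268 235.6759990021019
[[ 0.0207 -0.9846  0.1735  0.304 ]
 [-0.9997 -0.0229 -0.0111 -0.1068]
 [ 0.0149 -0.1732 -0.9848  1.4405]
 [ 0.      0.      0.      1.    ]]
wrist 65.97081500822058 321.1704440706651 237.4151073472991
[[ 0.2607  0.9233  0.2821  0.0909]
 [ 0.9654 -0.2488 -0.078   0.6472]
 [-0.0019  0.2927 -0.9562  0.3835]
 [ 0.      0.      0.      1.    ]]
```

View pics/scene0.png

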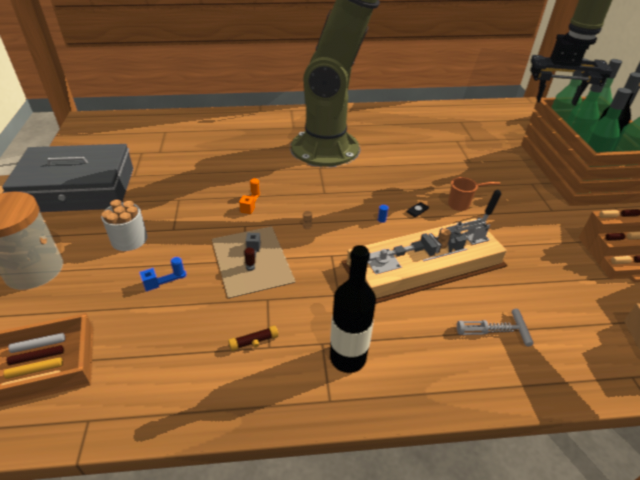

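View pics/top0.png

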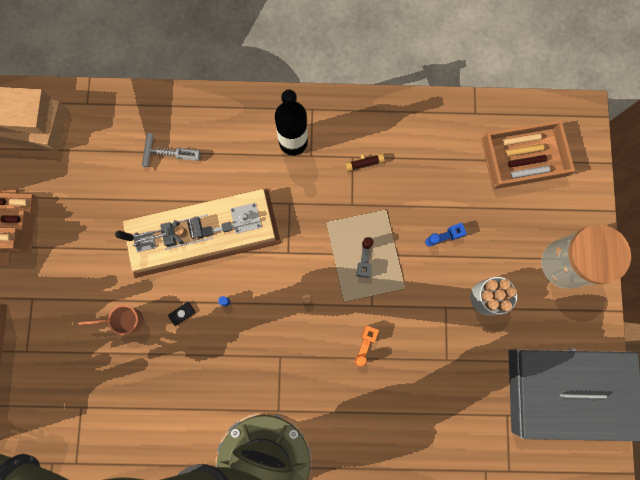

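Candidates for the crank in the top view are grey steel with a wooden knob on the mat (364,268 / 367,243), blue at (447,235) and orange at (368,340). The steel one on the mat fits the description. The cork between the jaws is at about (181,232); the blue one at (224,301) is not meant. I'll confirm both in enlarged crops.

```bash
cat > h.py <<'E'
from bench import ctrl, vision
import cv2, numpy as np
from scipy.spatial.transform import Rotation as R
np.set_printoptions(precision=4,suppress=True)
def ray(n,u,v,c=None):
    c=c or vision.camera_info(n); f=240/np.tan(np.radians(c["fov_y"])/2); T=np.array(c["pose"])
    return T[:3,3],T[:3,:3]@np.array([(u-c["cx"])/f,(v-c["cy"])/f,1])
def plane(n,u,v,z,c=None):
    o,d=ray(n,u,v,c); return o+d*(z-o[2])/d[2]
def tri(*rs):
    A=np.zeros((3,3));b=np.zeros(3)
    for o,d in rs:
        d=d/np.linalg.norm(d);P=np.eye(3)-np.outer(d,d);A+=P;b+=P@o
    p=np.linalg.solve(A,b)
    return p,[np.linalg.norm(np.cross(p-o,d/np.linalg.norm(d))) for o,d in rs]
def proj(n,p,c=None):
    c=c or vision.camera_info(n); f=240/np.tan(np.radians(c["fov_y"])/2); T=np.array(c["pose"])
    q=T[:3,:3].T@(np.array(p)-T[:3,3]); return q[:2]/q[2]*f+[c["cx"],c["cy"]]
E
python3 - <<'E'
import cv2,numpy as np
t=cv2.imread("pics/top0.png");s=cv2.imread("pics/scene0.png")
def cr(i,x,y,w,h,k): return cv2.resize(i[y:y+h,x:x+w],None,fx=k,fy=k,interpolation=cv2.INTER_CUBIC)
a=np.hstack([cr(t,115,185,165,100,3)[:300,:495],cr(t,330,205,76,75,4)[:300,:304]])
b=np.hstack([cr(s,345,180,165,100,3)[:300,:495],cr(s,215,225,76,75,4)[:300,:304]])
cv2.imwrite("pics/c1.png",np.vstack([a,b]))
E
```

```text
(no output)
```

View pics/c1.png

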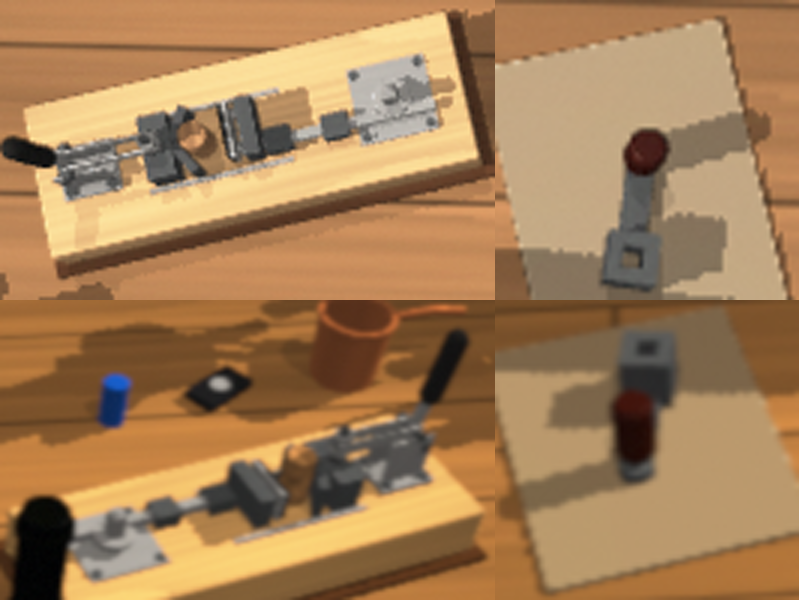

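The crops confirm a steel crank with a square hole. In the top view the hub hole is at (364.2,269.5) and the knob top at (368,241.8); in the scene view they are at (253.2,236.8) and (249.5,250.5). The shaft tip is at top (245,215.7), scene (384,253).

```bash
python3 - <<'E'
from h import *
for n,a,b,z in [("hub top",(364.2,269.3),(253.2,236.8),.04),("knob top",(368,241.8),(249.5,250.5),.058),("shaft tip",(245,215.7),(384,252.5),.08),("corktop",(180,231),(444.5,231),.095)]:
    p,e=tri(ray("top",*a),ray("scene",*b)); print(n,p,e,"planes",plane("top",*a,z),plane("scene",*b,z))
s=ctrl.get_state()
print(R.from_rotvec(s["tool_rot"]).as_matrix())
# block axis: plane intersect of near edge corners in top image
for u,v in[(115+24/3,185+110/3),(115+448/3,185+13/3)]: print(plane("top",u,v,.05))
for u,v in [(327,223),(386,209),(405,287),(345,301)]: print("mat",plane("top",u,v,.004))
E
```

```text
hub top [ 0.4687 -0.235   0.0379] [np.float64(0.0009853038686185717), np.float64(0.0009853038686185318)] planes [ 0.4685 -0.2358  0.04  ] [ 0.4713 -0.2339  0.04  ]
knob top [ 0.5355 -0.2427  0.0549] [np.float64(0.000727188457637708), np.float64(0.0007271884576376718)] planes [ 0.535  -0.2431  0.058 ] [ 0.539  -0.2417  0.058 ]
shaft tip [0.5902 0.0628 0.0764] [np.float64(0.0015168085237604746), np.float64(0.0015168085237605188)] planes [0.5891 0.0609 0.08  ] [0.5938 0.0632 0.08  ]
corktop [0.5456 0.2154 0.0918] [np.float64(0.0012365821125767497), np.float64(0.0012365821125767795)] planes [0.5447 0.2134 0.095 ] [0.549 0.215 0.095]
[[-0.0003 -0.9654  0.2607]
 [-0.0014  0.2607  0.9654]
 [-1.     -0.0001 -0.0015]]
[0.573  0.3669 0.05  ]
[0.6645 0.0188 0.05  ]
mat [ 0.5908 -0.142   0.004 ]
mat [ 0.6315 -0.2948  0.004 ]
mat [ 0.4299 -0.3431  0.004 ]
mat [ 0.3912 -0.1912  0.004 ]
```

```bash
cat >> h.py <<'E'
def rot(th): # tool x down, z at world angle th (deg)
    t=np.radians(th);x=np.array([0,0,-1.]);z=np.array([np.cos(t),np.sin(t),0]);return np.c_[x,np.cross(z,x),z]
def go(p,th,p0=None,th0=None):
    s=ctrl.get_state()
    R0=R.from_rotvec(s["tool_rot"]).as_matrix() if th0 is None else rot(th0)
    p0=s["position"] if p0 is None else np.array(p0)
    w=R.from_matrix(R0.T@rot(th)).as_rotvec(degrees=True); d=R0.T@(np.array(p)-p0)*1000
    print("turn",w.round(2),"shift",d.round(1))
E
python3 - <<'E'
from h import *
for n,u,v,z in[("scene",527,142,0),("scene",560,75,.2),("scene",610,70,.28),("scene",612,185,0.0),("scene",530,92,.12),("scene",350,365,0),("top",0,190,.1)]: print(n,u,v,plane(n,u,v,z))
s=[.17,.628,.201]
print("block view seq")
go([.40,.42,.30],74.9);go([.55,.08,.21],104.7,[.40,.42,.30],74.9)
E
```

```text
scene 527 142 [0.0193 0.6866 0.    ]
scene 560 75 [-0.0505  0.7612  0.2   ]
scene 610 70 [0.1066 0.8005 0.28  ]
scene 612 185 [0.2795 0.835  0.    ]
scene 530 92 [-0.103   0.7119  0.12  ]
scene 350 365 [ 0.8276 -0.0463  0.    ]
top 0 190 [0.6342 0.6516 0.1   ]
block view seq
turn [-0.01 -0.08  0.  ] shift [ -99.8 -276.6 -139.9]
turn [-29.8   0.    0. ] shift [  90.  -233.4 -289.2]
```

servo_tool(commands=[[[0,0,0,-20,-55,-28,87],[0,0,0,-40,-110,-56,87],[0,0,0,-60,-166,-84,87],[0,0,0,-80,-221,-112,87],[0,0,0,-100,-277,-140,87]]])

```text
time: 0.78
position: [0.3919, 0.4272, 0.2971]
tool_rot: [-1.013, 1.322, 1.013]
ft_force: [-0.4, 0.7, 0.2]
grip_width: 0.994
```

servo_tool(commands=[[[-5,0,0,10,-37,-46,87],[-10,0,0,20,-74,-92,87],[-15,0,0,35,-111,-138,87],[-20,0,0,50,-148,-184,87],[-25,0,0,65,-186,-230,87]]])

```text
time: 1.4
position: [0.5107, 0.1565, 0.2311]
tool_rot: [-1.337, 1.12, 1.337]
ft_force: [0.2, 0.7, 0.6]
grip_width: 1.001
```

servo_tool(commands=[[[-5,0,0,15,-8,-60,87],[-5,0,0,25,-25,-75,87],[-5,0,0,25,-25,-75,87],[-5,0,0,25,-25,-75,87]]])

```text
time: 1.9
position: [0.5473, 0.09, 0.2067]
tool_rot: [-1.398, 1.074, 1.4]
ft_force: [-0.3, -0.1, 0.4]
grip_width: 1.002
```

```bash
python3 - <<'E'
from h import *
s=ctrl.get_state();print(s["time"],s["position"],s["tool_rot"],s["ft_force"])
print(R.from_rotvec(s["tool_rot"]).as_matrix())
c=vision.camera_info("wrist");np.save("w1.npy",c["pose"]);print(c["pose"])
cv2.imwrite("pics/w1.png",vision.get_image("wrist")[:,:,::-1])
print(proj("wrist",[.5902,.0628,.078]))
E
```

```text
1.9 [0.5473 0.09   0.2067] [-1.3984  1.0739  1.3998] [-0.2533 -0.1353  0.3972]
[[-0.0006 -0.966  -0.2585]
 [ 0.0006 -0.2585  0.966 ]
 [-1.      0.0004  0.0007]]
[[-0.2584  0.924   0.282   0.4688]
 [ 0.966   0.247   0.076   0.0678]
 [ 0.0006  0.2921 -0.9564  0.3904]
 [ 0.      0.      0.      1.    ]]
[280.3387 258.9429]
```

View pics/w1.png

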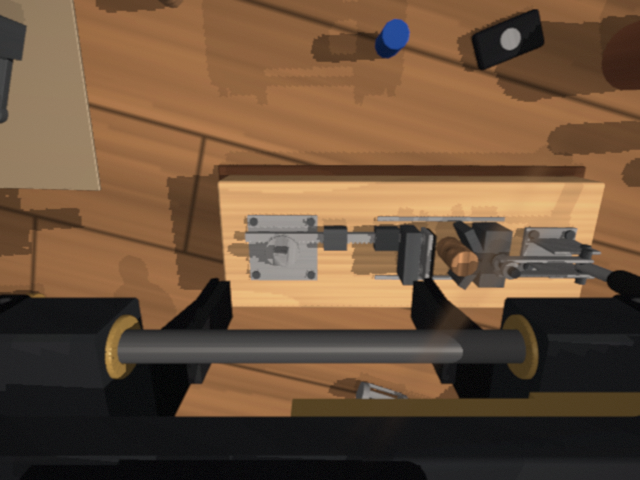

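servo_tool(commands=[[[0,0,0,30,5,-15,87],[0,0,0,60,10,-30,87],[0,0,0,60,10,-30,87],[0,0,0,60,10,-30,87]]])

```text
time: 2.45
position: [0.5466, 0.0589, 0.1481]
tool_rot: [-1.399, 1.071, 1.398]
ft_force: [0.1, 0.5, 0.8]
grip_width: 1.001
```

```bash
python3 - <<'E'
from h import *
s=ctrl.get_state();print(s["time"],s["position"],s["tool_rot"],s["ft_force"])
c=vision.camera_info("wrist");np.save("w2.npy",c["pose"])
im=vision.get_image("wrist")[:,:,::-1];cv2.imwrite("pics/w2.png",im)
u=proj("wrist",[.5902,.0628,.078]);print(u)
x,y=(u-[50,37]).astype(int);a=cv2.imread("pics/w1.png")
A=cv2.resize(a[210:290,240:340],None,fx=4,fy=4,interpolation=cv2.INTER_CUBIC)
B=cv2.resize(im[y:y+80,x:x+100],None,fx=4,fy=4,interpolation=cv2.INTER_CUBIC);print(x,y)
cv2.imwrite("pics/c2.png",np.hstack([A,B]))
E
```

```text
2.45 [0.5466 0.0589 0.1481] [-1.3995  1.0715  1.3982] [0.135  0.5093 0.7546]
[312.5972 296.2966]
262 259
```

View pics/c2.png

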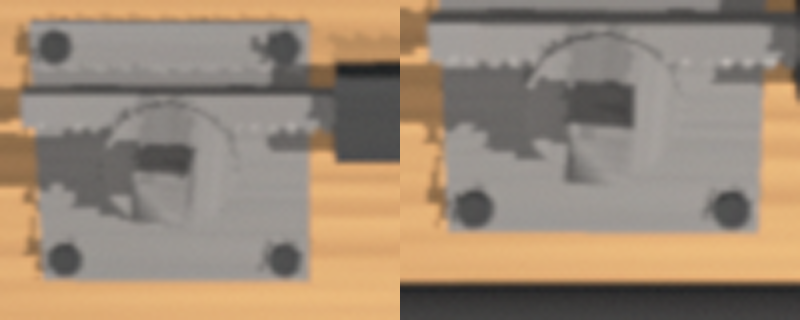

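The crops show the shaft clearly. In view 1 the foot edge is at (280.9,246.3), the bevel edge at (280.9,253) and the disc's near rim at v=235.7. In view 2 they are at (312.4,279.5), (312.3,291) and v=267.5. The flats run parallel to the picture edges.

```bash
python3 - <<'E'
from h import *
from scipy.optimize import least_squares
c=vision.camera_info("wrist");cs=[dict(c,pose=np.load(f"w{i}.npy")) for i in(1,2)]
ct=vision.camera_info("top");cc=vision.camera_info("scene")
ed=lambda p,q:plane("w",*p,.05,cs[0])-plane("w",*q,.05,cs[0])
d=ed((605,183),(220,181));th=np.degrees(np.arctan2(d[1],d[0]))
d=ed((240+308/4,210+22/4),(240+28/4,210+22/4));print("block angle",th,np.degrees(np.arctan2(d[1],d[0])),"len",np.linalg.norm(ed((605,183),(220,181))))
t=np.radians(105);bx=np.array([np.sin(t),-np.cos(t),0])
ob=[[(280.9,246.3),(280.9,253),(281.7,235.8)],[(312.4,279.5),(312.3,291),(312.6,267.5)]]
def f(p,full=False):
    r=[]
    for c,o in zip(cs,ob):
        for (off,h),m in zip([(6,0),(6,20),(16,0)],o): r+=list(proj("w",p-bx*off/1e3+[0,0,h/1e3],c)-m)
    r+=list((proj("t",p+[0,0,.022],ct)-[245,215.7])/1.5)+list((proj("s",p+[0,0,.022],cc)-[384,252.5])/1.5)
    return np.array(r)
s=least_squares(f,[.59,.063,.055]);print(s.x,s.fun.round(1))
for z in(.052,.054,.056,.058):
    s=least_squares(lambda q:f(np.r_[q,z])[:12],[.59,.063]);print(z,s.x,np.sqrt(np.mean(s.fun**2)))
p0=s.x
go([.43,-.235,.15],83.6)
E
```

```text
block angle 104.67297541951606 104.96709515880382 len 0.3546517831239218
[0.5906 0.0625 0.0582] [ 1.3  0.  -0.9  0.4  0.2  0.4  0.1 -0.1 -0.4 -0.9 -0.2  0.3 -0.4 -0.4
 -0.4 -0.7]
0.052 [0.593  0.0627] 0.807529316692465
0.054 [0.5922 0.0627] 0.7222862893976356
0.056 [0.5914 0.0626] 0.6452893496685762
0.058 [0.5907 0.0625] 0.5807537307034744
turn [21.4   0.07  0.16] shift [  -2.3  189.  -253.6]
```

servo_tool(commands=[[[5,0,0,0,38,-51,87],[10,0,0,0,76,-101,87],[15,0,0,0,114,-152,87],[20,0,0,0,152,-202,87],[21.4,0,0,0,189,-253.6,87]]])

```text
time: 3.12
position: [0.4305, -0.2342, 0.1485]
tool_rot: [-1.127, 1.257, 1.123]
ft_force: [1.4, -1.0, -0.7]
grip_width: 1.0
```

servo_tool(commands=[[[0,0,0,0,0,0,87],[0,0,0,0,0,0,87]]])

```text
time: 3.38
position: [0.4311, -0.2322, 0.1477]
tool_rot: [-1.126, 1.258, 1.124]
ft_force: [-0.1, 0.9, 0.2]
grip_width: 0.993
```

```bash
python3 - <<'E'
from h import *
s=ctrl.get_state();print(s["time"],s["position"],s["tool_rot"],s["ft_force"])
c=vision.camera_info("wrist");np.save("w3.npy",c["pose"])
im=vision.get_image("wrist")[:,:,::-1];cv2.imwrite("pics/w3.png",im)
u=proj("wrist",[.4687,-.235,.04]);print(u,proj("wrist",[.5355,-.2427,.058]))
x,y=(u-[80,60]).astype(int);y=min(y,330);print(x,y)
cv2.imwrite("pics/c3.png",cv2.resize(im[y:y+150,x:x+160],None,fx=4,fy=4,interpolation=cv2.INTER_CUBIC))
E
```

```text
3.375 [ 0.4311 -0.2322  0.1477] [-1.1265  1.2582  1.1245] [-0.0727  0.8783  0.1639]
[323.3785 270.8608] [323.0746 352.0485]
243 210
```

View pics/c3.png

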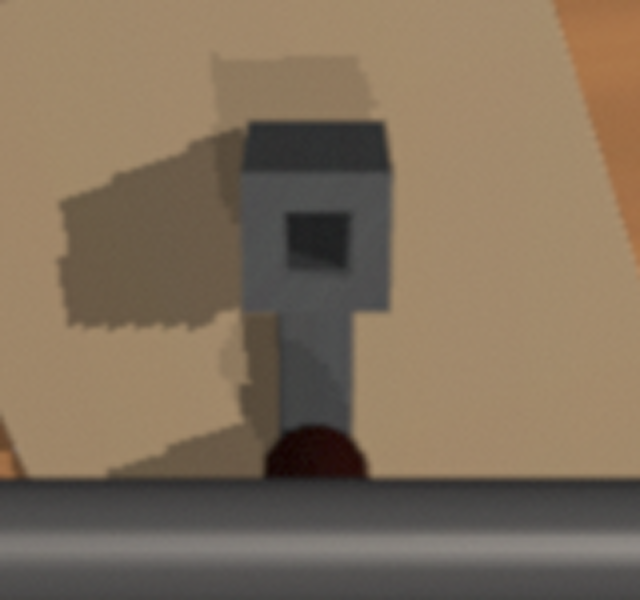

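The crop shows the steel hub square to the image, with its top-face centre at (322.1,270.3), 37 px wide, and the arm running straight down the image to the wooden knob.

```bash
python3 - <<'E'
from h import *
c=vision.camera_info("wrist");c["pose"]=np.load("w3.npy")
p=plane("w",322.1,270.25,.040,c);print("hub",p, "knob-dir edge", )
print("height via top/wrist",tri(ray("w",322.1,270.25,c),ray("top",364.2,269.3),ray("scene",253.2,236.8)))
T=np.array(c["pose"]);print("depth pred",(T[:3,:3].T@(p-T[:3,3]))[2])
a=plane("w",243+242/4,210+312/4,.04,c);b=plane("w",243+389/4,210+312/4,.04,c);d=b-a;print("width",np.linalg.norm(d),"y-axis angle",np.degrees(np.arctan2(d[1],d[0])))
s=ctrl.get_state();z=R.from_rotvec(s["tool_rot"]).as_matrix()[:,2];print(np.degrees(np.arctan2(z[1],z[0])))
go([p[0],p[1],.014],83.6)
E
```

```text
hub [ 0.4681 -0.2368  0.04  ] knob-dir edge
height via top/wrist (array([ 0.4688, -0.2356,  0.0379]), [np.float64(0.0012498130056332025), np.float64(0.0003762926960816437), np.float64(0.0016075836421740525)])
depth pred 0.31339880737607684
width 0.031628659591663846 y-axis angle 83.52359092323744
83.64165497500282
turn [0.04 0.04 0.09] shift [133.4 -37.   -1.3]
```

servo_tool(commands=[[[0,0,0,0,-37,-1,87],[0,0,0,60,-37,-1,87],[0,0,0,110,-37,-1,60],[0,0,0,133,-37,-1,50],[0,0,0,133,-37,-1,40]]], newtons=40)

```text
time: 4.05
position: [0.4658, -0.2356, 0.0118]
tool_rot: [-1.125, 1.262, 1.131]
ft_force: [0.3, 0.0, 0.6]
grip_width: 0.744
```

servo_tool(commands=[[[0,0,0,0,0,0,20],[0,0,0,0,0,0,20],[0,0,0,0,0,0,20],[0,0,0,0,0,0,20]]])

```text
time: 4.55
position: [0.4672, -0.2378, 0.0145]
tool_rot: [-1.125, 1.259, 1.125]
ft_force: [-1.0, 2.5, 4.8]
grip_width: 0.358
```

```bash
python3 - <<'E'
from h import *
s=ctrl.get_state();print(s["time"],s["position"],s["ft_force"],s["grip_width"]*87)
R0=R.from_rotvec(s["tool_rot"]).as_matrix();print(R0)
go([.43+.05,-.1,.15],104.85)
E
```

```text
4.55 [ 0.4672 -0.2378  0.0145] [-0.9816  2.5148  4.7651] 31.123997161150296
[[ 0.0015 -0.9936  0.1132]
 [ 0.0008  0.1132  0.9936]
 [-1.     -0.0014  0.001 ]]
turn [-21.35   0.04   0.09] shift [-135.4    2.7  138.5]
```

servo_tool(commands=[[[0,0,0,-30,0,0,20],[0,0,0,-75,0,0,20],[0,0,0,-125,0,0,20],[-5,0,0,-125,-10,45,20],[-10,0,0,-125,-20,90,20]]])

```text
time: 5.18
position: [0.4967, -0.1506, 0.1391]
tool_rot: [-1.255, 1.178, 1.254]
ft_force: [1.3, -0.0, -3.3]
grip_width: 0.352
```

```bash
python3 - <<'E'
from h import *
s=ctrl.get_state();print(s["time"],s["position"],s["ft_force"],s["torque"],s["grip_width"]*87)
go([.5902,.0623,.135],104.85)
E
```

```text
5.175 [ 0.4967 -0.1506  0.1391] [ 1.283  -0.015  -3.3429] [ 0.0848 -0.0147  0.0059] 30.65220382304971
turn [-11.32   0.01   0.08] shift [   4.3 -106.5  206.7]
```

servo_tool(commands=[[[-3,0,0,0,-27,52,20],[-6,0,0,0,-54,104,20],[-9,0,0,0,-81,155,20],[-11.3,0,0,4,-106,206,20],[-11.3,0,0,4,-106,206,20]]])

```text
time: 5.8
position: [0.5896, 0.068, 0.133]
tool_rot: [-1.401, 1.07, 1.406]
ft_force: [-0.7, -0.1, -3.1]
grip_width: 0.353
```

servo_tool(commands=[[[0,0,0,0,0,0,20],[0,0,0,0,0,0,20]]])

```text
time: 6.05
position: [0.5894, 0.0588, 0.1345]
tool_rot: [-1.395, 1.078, 1.395]
ft_force: [0.1, -0.3, -2.6]
grip_width: 0.354
```

```bash
python3 - <<'E'
from h import *
s=ctrl.get_state();print(s["time"],s["position"],s["ft_force"],s["torque"],s["grip_width"]*87)
go([.5902,.0623,.1],104.85)
c=vision.camera_info("wrist");np.save("w4.npy",c["pose"])
im=vision.get_image("wrist")[:,:,::-1];cv2.imwrite("pics/w4.png",im)
t=vision.get_image("top")[:,:,::-1];cv2.imwrite("pics/t4.png",t)
s=vision.get_image("scene")[:,:,::-1];cv2.imwrite("pics/s4.png",s)
B=cv2.resize(s[190:300,310:430],(436,400),interpolation=cv2.INTER_CUBIC)
A=cv2.resize(im[200:420,220:420],(364,400),interpolation=cv2.INTER_CUBIC)
cv2.imwrite("pics/c4.png",np.hstack([A,B]))
E
```

```text
6.05 [0.5894 0.0588 0.1345] [ 0.1079 -0.3205 -2.6246] [0.0274 0.076  0.0286] 30.79298438080911
turn [-0.24 -0.03 -0.03] shift [34.5 -1.7  3.2]
```

View pics/c4.png

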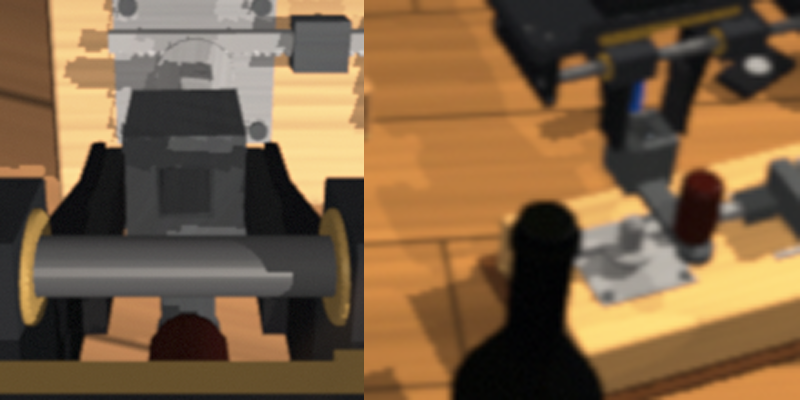

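The crop shows the held hub's front top edge at v≈275.4 and u 287–354.6, with the hole centre at about (322.8,304.5). The shaft's disc rim is visible behind it at (324.4,220.9), and the crank hangs level.

```bash
python3 - <<'E'
from h import *
c=vision.camera_info("wrist");c["pose"]=np.load("w4.npy")
s=ctrl.get_state();tz=s["position"][2]
R0=R.from_rotvec(s["tool_rot"]).as_matrix();print(np.degrees(np.arctan2(R0[1,2],R0[0,2])))
ft=tz-.0105+.036
h=plane("w",322.0,304.5,ft,c);f=plane("w",321,275.4,ft,c)
print("hole in tool",R0.T@(h-s["position"])*1e3,"front edge",R0.T@(f-s["position"])*1e3)
for u in((324.4,220.9),):
    p=plane("w",*u,.057,c);print("rim",p,p+.016*np.array([np.cos(np.radians(14.85)),np.sin(np.radians(14.85)),0]))
print(proj("w",[.591,.0625,.057],c))
E
```

```text
104.65566374279473
hole in tool [-25.5003   0.6179  -1.2789] front edge [-25.5047  15.4719  -1.7388]
rim [0.5751 0.0565 0.057 ] [0.5906 0.0606 0.057 ]
[326.8297 242.9478]
```

```bash
python3 - <<'E'
import cv2,numpy as np
g=cv2.cvtColor(cv2.imread("pics/w4.png"),cv2.COLOR_BGR2GRAY).astype(int)
for v in(222,226,230,234,238,242,246): print(v,g[v,296:352:1].tolist())
for v in(262,285,300): print(v,"L",g[v,280:295].tolist(),"R",g[v,348:362].tolist())
print("hole",g[303,300:345].tolist())
a=cv2.imread("pics/w4.png")[205:255,270:375];b=cv2.imread("pics/w2.png")[262:312,262:362]
cv2.imwrite("pics/c5.png",np.vstack([cv2.resize(a,(735,300),interpolation=cv2.INTER_CUBIC)[:300],cv2.resize(b,(735,300),interpolation=cv2.INTER_CUBIC)]))
E
```

```text
222 [172, 170, 171, 176, 184, 186, 185, 183, 176, 168, 164, 164, 165, 164, 164, 163, 160, 157, 161, 163, 159, 151, 143, 138, 137, 140, 141, 145, 153, 154, 156, 154, 153, 150, 150, 148, 145, 144, 144, 150, 160, 169, 176, 181, 182, 182, 182, 181, 183, 183, 182, 183, 181, 181, 181, 181]
226 [188, 186, 186, 186, 187, 186, 186, 179, 169, 164, 164, 163, 164, 163, 158, 142, 125, 129, 142, 154, 159, 160, 160, 160, 161, 161, 161, 162, 162, 162, 162, 160, 159, 157, 158, 159, 158, 160, 158, 166, 176, 179, 182, 182, 173, 160, 161, 172, 180, 182, 183, 183, 181, 181, 182, 181]
230 [165, 175, 165, 140, 131, 149, 173, 179, 163, 131, 116, 123, 142, 150, 159, 162, 163, 163, 162, 159, 160, 160, 163, 161, 161, 160, 163, 162, 162, 163, 162, 159, 158, 157, 159, 160, 159, 158, 165, 175, 180, 179, 183, 187, 185, 184, 187, 189, 183, 169, 160, 167, 177, 183, 184, 182]
234 [121, 121, 121, 121, 122, 122, 121, 123, 120, 113, 114, 139, 154, 139, 110, 102, 108, 114, 114, 114, 116, 135, 150, 137, 123, 120, 124, 130, 133, 139, 137, 127, 113, 109, 113, 127, 144, 155, 166, 173, 177, 182, 187, 187, 185, 186, 188, 190, 
[... 755 characters left out ...]
7, 157, 157, 158, 160, 160, 162, 165, 175, 186, 187, 186, 189, 191, 191, 189, 187, 185, 185, 187, 186, 185, 185, 186]
262 L [194, 186, 205, 207, 192, 184, 183, 183, 172, 133, 74, 47, 46, 47, 47] R [46, 46, 45, 54, 96, 147, 179, 184, 183, 183, 183, 183, 183, 184]
285 L [22, 20, 21, 23, 21, 22, 23, 26, 39, 50, 53, 54, 51, 53, 52] R [53, 55, 53, 54, 53, 51, 45, 33, 23, 21, 23, 24, 24, 17]
300 L [22, 23, 23, 23, 20, 17, 13, 21, 39, 56, 64, 64, 64, 64, 65] R [66, 67, 67, 65, 63, 51, 41, 23, 21, 17, 20, 19, 20, 21]
hole [65, 65, 64, 66, 66, 61, 55, 47, 41, 40, 42, 45, 45, 46, 44, 46, 46, 45, 46, 44, 43, 44, 45, 44, 44, 42, 45, 44, 46, 46, 48, 46, 45, 44, 46, 50, 56, 62, 66, 67, 67, 69, 67, 69, 67]
```

View pics/c5.png

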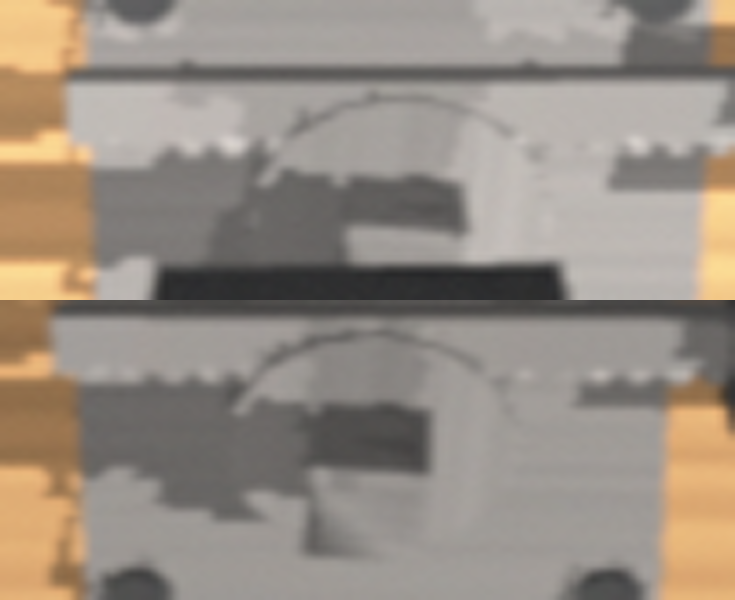

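```bash
python3 - <<'E'
from h import *
def edge(f,cols,r0,r1,up):
    g=cv2.GaussianBlur(cv2.cvtColor(cv2.imread(f),cv2.COLOR_BGR2GRAY),(0,0),.6).astype(float)
    v=[]
    for c in cols:
        d=np.diff(g[r0:r1,c])*up; d[d<0]=0; k=d.argmax(); a=max(0,k-1);w=d[a:k+2]; v.append(r0+.5+(w*np.arange(a,a+len(w))).sum()/w.sum())
    v=np.array(v);p=np.polyfit(cols,v,1);print(f,up,v.round(1),"slope deg",np.degrees(np.arctan(p[0])/1),"mid",np.polyval(p,np.mean(cols)))
edge("pics/w2.png",range(306,319),285,297,1)
edge("pics/w2.png",range(306,319),274,285,-1)
edge("pics/w4.png",range(321,335),238,248,1)
edge("pics/w4.png",range(321,335),230,240,-1)
edge("pics/w1.png",range(275,287),248,258,1)
c=vision.camera_info("wrist");c["pose"]=np.load("w4.npy");s=ctrl.get_state()
R0=R.from_rotvec(s["tool_rot"]).as_matrix()
for nm,u,v,z in(("shaft robot-side bevel edge",328,242.9,.077),("shaft foot",328,235.3,.057),("hub front top",(288.8+354.5)/2,275.4,s["position"][2]+.0255),("hub front bottom",(289.6+352.3)/2,249,s["position"][2]-.0105),("hole",(306.3+336)/2,304.5,s["position"][2]+.0255)):
    print(nm,R0.T@(plane("w",u,v,z,c)-s["position"])*1e3)
E
```

```text
pics/w2.png 1 [289.4 289.5 289.5 289.6 289.7 289.7 289.8 290.2 290.2 290.3 290.3 290.4
 290.5] slope deg 5.53996865264025 mid 289.92475872664556
pics/w2.png -1 [278.7 278.7 278.7 278.8 278.8 279.3 278.7 278.6 278.6 278.6 279.3 279.5
 279.6] slope deg 3.3986984610062674 mid 278.90589663063406
pics/w4.png 1 [242.2 242.3 242.3 242.3 242.4 242.4 242.5 242.5 242.5 242.6 242.7 243.2
 243.3 243.4] slope deg 4.920897927962727 mid 242.61246845876715
pics/w4.png -1 [233.7 233.7 234.3 234.3 234.4 234.4 233.7 233.6 233.6 233.6 234.2 234.5
 234.6 234.7] slope deg 2.3111241063984815 mid 234.09158497784594
pics/w1.png 1 [252.4 252.4 252.5 252.5 252.6 252.6 252.6 252.6 253.2 253.4 253.5 253.4] slope deg 6.049239171855012 mid 252.80194574832103
shaft robot-side bevel edge [57.8445  4.434   2.9515]
shaft foot [77.8447  3.8962  3.2926]
hub front top [-25.5047  15.4718  -1.439 ]
hub front bottom [10.4951 16.0996 -1.8084]
hole [-25.5003   0.6181  -1.6809]
```

servo_tool(commands=[[[4.5,0,0,0,-1.6,4.6,20],[4.5,0,0,30,-1.6,4.6,20],[4.5,0,0,40,-1.6,4.6,20],[4.5,0,0,40,-1.6,4.6,20]]])

```text
time: 6.7
position: [0.5897, 0.0646, 0.0943]
tool_rot: [-1.339, 1.121, 1.34]
ft_force: [0.0, -0.9, -3.0]
grip_width: 0.359
```

servo_tool(commands=[[[0,0,0,3,0,0,20],[0,0,0,5,0,0,20],[0,0,0,5,0,0,20]]])

```text
time: 7.08
position: [0.5909, 0.0643, 0.0922]
tool_rot: [-1.341, 1.119, 1.338]
ft_force: [-4.0, -3.5, 7.9]
grip_width: 0.361
```

servo_tool(commands=[[[0,0,0,3,0,0,20],[0,0,0,3,0,0,20]]])

```text
time: 7.32
position: [0.5903, 0.0639, 0.0876]
tool_rot: [-1.341, 1.121, 1.338]
ft_force: [-2.4, -4.7, 1.0]
grip_width: 0.355
```

servo_tool(commands=[[[0,0,0,2,0.3,-0.7,20],[0,0,0,4,0.5,-1,20],[0,0,0,6,0.5,-1,20],[0,0,0,6,0.5,-1,20]]])

```text
time: 7.82
position: [0.5898, 0.0636, 0.0805]
tool_rot: [-1.341, 1.12, 1.339]
ft_force: [-2.0, -4.3, -0.9]
grip_width: 0.355
```

servo_tool(commands=[[[0,0,0,3,0.2,-0.6,20],[0,0,0,6,0.2,-0.6,20],[0,0,0,9,0.2,-0.6,20],[0,0,0,11,0.2,-0.6,20],[0,0,0,11,0.2,-0.6,20]]])

```text
time: 8.45
position: [0.5895, 0.0635, 0.0727]
tool_rot: [-1.339, 1.119, 1.341]
ft_force: [-10.3, -5.7, 19.2]
grip_width: 0.354
```

servo_tool(commands=[[[0,0,0,2,0,0,20],[0,0,0,3,0,0,20],[0,0,0,3,0,0,20]]])

```text
time: 8.82
position: [0.5898, 0.0635, 0.0725]
tool_rot: [-1.338, 1.118, 1.341]
ft_force: [-15.7, -6.7, 33.9]
grip_width: 0.354
```

servo_tool(commands=[[[0,0,0,-4,0,0,20],[0,0,0,-4,0,0,55],[0,0,0,-4,0,0,70],[0,0,0,-4,0,0,70]]])

```text
time: 9.32
position: [0.5901, 0.0656, 0.0705]
tool_rot: [-1.341, 1.117, 1.341]
ft_force: [0.3, 0.9, 1.0]
grip_width: 0.611
```

servo_tool(commands=[[[0,0,0,-40,0,0,70],[0,0,0,-80,20,0,70],[0,0,0,-80,40,0,70],[0,0,0,-80,40,0,70]]])

```text
time: 9.82
position: [0.55, 0.0576, 0.151]
tool_rot: [-1.34, 1.117, 1.341]
ft_force: [-0.6, -0.3, 0.3]
grip_width: 0.803
```

```bash
python3 - <<'E'
from h import *
s=ctrl.get_state();print(s["time"],s["position"],s["tool_rot"],s["ft_force"])
c=vision.camera_info("wrist");np.save("w5.npy",c["pose"])
w=vision.get_image("wrist")[:,:,::-1];cv2.imwrite("pics/w5.png",w)
sc=vision.get_image("scene")[:,:,::-1];cv2.imwrite("pics/s5.png",sc)
u=proj("wrist",[.5905,.0635,.095]);print(u)
y=int(min(max(u[1]-70,0),300));x=int(u[0]-90);print(x,y)
A=cv2.resize(w[y:y+180,x:x+180],(400,400),interpolation=cv2.INTER_CUBIC)
B=cv2.resize(sc[200:300,340:440],(400,400),interpolation=cv2.INTER_CUBIC)
cv2.imwrite("pics/c6.png",np.hstack([A,B]))
E
```

```text
9.825 [0.55   0.0576 0.151 ] [-1.3398  1.1168  1.3406] [-0.5608 -0.3332  0.2822]
[320.5957 302.5304]
230 232
```

View pics/c6.png

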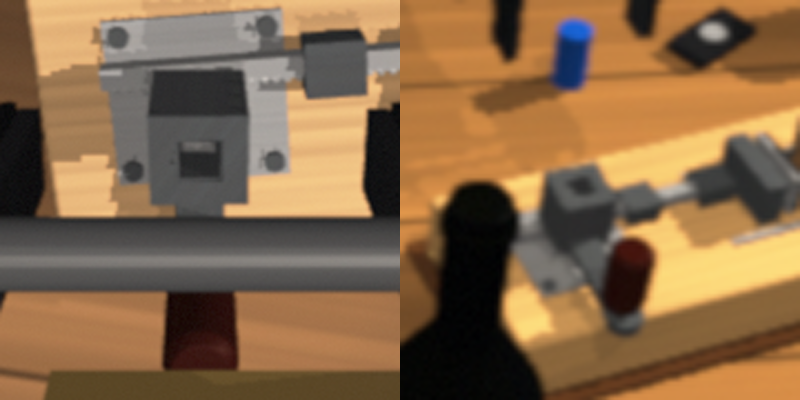

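The crop shows the crank on the shaft, level, with the hub top centre at wrist (319.1,304), scene (385.5,247.5).

```bash
python3 - <<'E'
from h import *
c=vision.camera_info("wrist");c["pose"]=np.load("w5.npy")
print(tri(ray("w",319.1,304,c),ray("scene",385.5,247.5)))
T=np.array(c["pose"])
for z in(.09,.093,.096,.099):
    p=plane("w",319.1,304,z,c); q=plane("scene",385.5,247.5,z);print(z,p,q,(T[:3,:3].T@(p-T[:3,3]))[2])
# wrist front face: top edge v=232+117/2.222, bottom edge v=232+72/2.222
for z0 in(.056,.059,.062):
  a=plane("w",319,232+117/2.222,z0+.036,c);b=plane("w",319,232+72/2.222,z0,c);print(z0,a,b,"(same xy if z0 right)")
E
```

```text
(array([0.5924, 0.064 , 0.094 ]), [np.float64(0.0012274421130311075), np.float64(0.001227442113031147)])
0.09 [0.5941 0.0631 0.09  ] [0.5882 0.0666 0.09  ] 0.2709337636848217
0.093 [0.5926 0.0628 0.093 ] [0.5913 0.0656 0.093 ] 0.2676119058477438
0.096 [0.5911 0.0626 0.096 ] [0.5945 0.0645 0.096 ] 0.26429004801066586
0.099 [0.5895 0.0623 0.099 ] [0.5976 0.0635 0.099 ] 0.26096819017358797
0.056 [0.578  0.0601 0.092 ] [0.5766 0.0597 0.056 ] (same xy if z0 right)
0.059 [0.5767 0.0599 0.095 ] [0.5755 0.0595 0.059 ] (same xy if z0 right)
0.062 [0.5754 0.0597 0.098 ] [0.5743 0.0593 0.062 ] (same xy if z0 right)
```

servo_tool(commands=[[[0,0,0,0,-30,-1,0],[0,0,0,0,-41,-1,0],[0,0,0,20,-41,-1,0],[0,0,0,40,-41,-1,0],[0,0,0,45,-41,-1,0]]])

```text
time: 10.55
position: [0.5897, 0.0632, 0.1036]
tool_rot: [-1.339, 1.122, 1.343]
ft_force: [-0.0, 0.0, 1.4]
grip_width: 0.317
```

servo_tool(commands=[[[0,0,0,4,0,0,0],[0,0,0,8,0,0,0],[0,0,0,10,0,0,0],[0,0,0,12,0,0,0],[0,0,0,12,0,0,0]]])

```text
time: 11.18
position: [0.5909, 0.0634, 0.0937]
tool_rot: [-1.34, 1.119, 1.34]
ft_force: [0.2, -0.5, 0.3]
grip_width: 0.004
```

servo_tool(commands=[[[0,0,0,2,0,0,0],[0,0,0,4,0,0,0],[0,0,0,4,0,0,0]]])

```text
time: 11.55
position: [0.5907, 0.0633, 0.0894]
tool_rot: [-1.34, 1.119, 1.341]
ft_force: [-0.3, -0.2, 0.7]
grip_width: 0.003
```

servo_tool(commands=[[[0,0,0,2,0,0,0],[0,0,0,4,0,0,0],[0,0,0,4,0,0,0]]])

```text
time: 11.92
position: [0.5907, 0.0633, 0.0854]
tool_rot: [-1.34, 1.119, 1.341]
ft_force: [-0.2, 0.8, 0.7]
grip_width: 0.006
```

servo_tool(commands=[[[0,0,0,-25,0,0,0],[0,0,0,-25,0,0,18],[0,0,0,-25,0,0,18],[0,0,0,-17,0,0,18],[0,0,0,-13,0,0,18]]])

```text
time: 12.55
position: [0.59, 0.0633, 0.0971]
tool_rot: [-1.339, 1.121, 1.342]
ft_force: [-0.0, -0.2, -0.4]
grip_width: 0.2
```

servo_tool(commands=[[[0,0,0,2,0,0,18],[0,0,0,4,0,0,18],[0,0,0,6,0,0,18],[0,0,0,6,0,0,18]]])

```text
time: 13.05
position: [0.5909, 0.0634, 0.0925]
tool_rot: [-1.34, 1.119, 1.34]
ft_force: [-0.6, -0.1, -0.0]
grip_width: 0.208
```

servo_tool(commands=[[[0,0,0,2,0,0,18],[0,0,0,4,0,0,18],[0,0,0,4,0,0,18]]])

```text
time: 13.42
position: [0.5908, 0.0634, 0.0885]
tool_rot: [-1.34, 1.119, 1.34]
ft_force: [-0.7, -0.2, 0.4]
grip_width: 0.206
```

```bash
python3 - <<'E'
from h import *
s=ctrl.get_state();print(s["time"],s["position"],s["ft_force"])
c=vision.camera_info("wrist")
w=vision.get_image("wrist")[:,:,::-1];sc=vision.get_image("scene")[:,:,::-1]
A=cv2.resize(w[220:420,220:420],(400,400),interpolation=cv2.INTER_CUBIC)
B=cv2.resize(sc[190:290,340:440],(400,400),interpolation=cv2.INTER_CUBIC)
cv2.imwrite("pics/c7.png",np.hstack([A,B]))
E
```

```text
13.425 [0.5908 0.0634 0.0885] [-0.6818 -0.2074  0.3763]
```

View pics/c7.png

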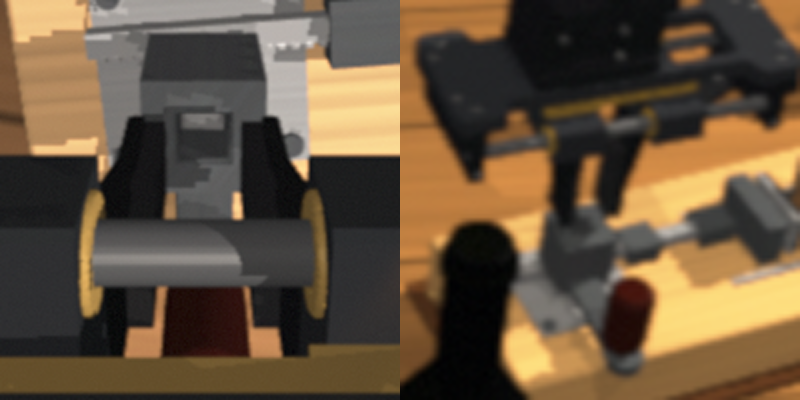

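```bash
python3 - <<'E'
from h import *
s=ctrl.get_state();R0=R.from_rotvec(s["tool_rot"]).as_matrix();c=vision.camera_info("scene")
for dz in(-24,-9,9,24):
  for dx in (0,-8):
    p=s["position"]+R0@np.array([dx,0,dz])/1e3; print(dz,dx,(proj("s",p,c)-[340,190])*4+[400,0])
hub=np.array([.5908,.0634])
for z in(.088,.092,.096): 
    print("hub top corners",z,[((proj("s",[*(hub+(R0@np.array([0,a,b]))[:2]/1e3),z],c)-[340,190])*4+[400,0]).round() for a,b in((16,-16),(-16,-16),(-16,16),(16,16))])
E
```

```text
-24 0 [537.3626 242.9014]
-24 -8 [538.8574 232.5242]
-9 0 [562.2114 238.1691]
-9 -8 [563.8285 227.7983]
9 0 [591.8386 232.5267]
9 -8 [593.6005 222.1637]
24 0 [616.3699 227.8548]
24 -8 [618.2509 217.4985]
hub top corners 0.088 [array([540., 222.]), array([561., 260.]), array([614., 250.]), array([592., 213.])]
hub top corners 0.092 [array([541., 217.]), array([562., 255.]), array([615., 245.]), array([593., 207.])]
hub top corners 0.096 [array([542., 212.]), array([563., 250.]), array([616., 240.]), array([594., 202.])]
```

servo_tool(commands=[[[0,0,0,2,0,0,18],[0,0,0,4,0,0,18],[0,0,0,4,0,0,18]]])

```text
time: 13.9
position: [0.5907, 0.0633, 0.0844]
tool_rot: [-1.34, 1.119, 1.341]
ft_force: [0.2, -0.5, -0.7]
grip_width: 0.207
```

servo_tool(commands=[[[0,0,0,2,0,0,18],[0,0,0,4,0,0,18],[0,0,0,4,0,0,18]]])

```text
time: 14.28
position: [0.5907, 0.0634, 0.0804]
tool_rot: [-1.34, 1.119, 1.341]
ft_force: [0.4, -0.4, 0.1]
grip_width: 0.207
```

servo_tool(commands=[[[0,0,0,2,0,0,18],[0,0,0,3,0,0,18],[0,0,0,3,0,0,18]]])

```text
time: 14.65
position: [0.5908, 0.0633, 0.0776]
tool_rot: [-1.34, 1.119, 1.34]
ft_force: [-1.0, -0.2, -0.3]
grip_width: 0.203
```

servo_tool(commands=[[[0,0,0,2,0,0,18],[0,0,0,3,0,0,18],[0,0,0,3,0,0,18]]])

```text
time: 15.02
position: [0.5905, 0.0632, 0.0768]
tool_rot: [-1.339, 1.119, 1.341]
ft_force: [-7.0, -0.5, 14.2]
grip_width: 0.205
```

servo_tool(commands=[[[0,0,0,2,0,0,18],[0,0,0,4,0,0,18],[0,0,0,5,0,0,18],[0,0,0,5,0,0,18]]])

```text
time: 15.52
position: [0.5911, 0.0633, 0.0765]
tool_rot: [-1.338, 1.117, 1.341]
ft_force: [-16.1, -1.8, 38.5]
grip_width: 0.206
```

```bash
python3 - <<'E'
from h import *
s=ctrl.get_state();print(s["time"],s["position"],s["ft_force"],s["torque"])
E
```

```text
15.525 [0.5911 0.0633 0.0765] [-16.0625  -1.771   38.5043] [-0.3586  3.9733  0.0144]
```

servo_tool(commands=[[[0,0,0,-40,0,0,18],[0,0,0,-65,0,0,50],[0,0,0,-65,-40,0,50],[0,0,0,-65,-67,0,50],[0,0,0,-65,-67,0,50]]])

```text
time: 16.15
position: [0.6578, 0.0758, 0.134]
tool_rot: [-1.341, 1.119, 1.34]
ft_force: [0.3, -1.0, 0.1]
grip_width: 0.537
```

```bash
python3 - <<'E'
from h import *
s=ctrl.get_state();print(s["time"],s["position"],s["ft_force"],s["torque"],s["joint_positions"])
R0=R.from_rotvec(s["tool_rot"]).as_matrix();print(np.degrees(np.arctan2(R0[1,2],R0[0,2])))
k=np.array([.5905,.0635,.062])+.067*np.array([np.cos(np.radians(10.2)),np.sin(np.radians(10.2)),0]);print(k)
go(k,100.2)
w=vision.get_image("wrist")[:,:,::-1];cv2.imwrite("pics/w8.png",w)
E
```

```text
16.15 [0.6578 0.0758 0.134 ] [ 0.3322 -1.032   0.0556] [0.0336 0.0563 0.0558] [-0.5194  0.4068  0.4767  1.5207 -0.1911  1.2606  1.7335]
100.32468771885343
[0.6564 0.0754 0.062 ]
turn [ 0.12 -0.04  0.  ] shift [72.   1.4 -0.1]
```

servo_tool(commands=[[[0,0,0,30,1,0,50],[0,0,0,60,1,0,50],[0,0,0,72,1,0,50],[0,0,0,72,1,0,15],[0,0,0,72,1,0,15]]], newtons=40)

```text
time: 16.82
position: [0.6567, 0.0751, 0.0641]
tool_rot: [-1.341, 1.117, 1.339]
ft_force: [0.9, 0.3, 0.5]
grip_width: 0.426
```

servo_tool(commands=[[[0,0,0,0,0,0,15],[0,0,0,0,0,0,15],[0,0,0,0,0,0,15]]])

```text
time: 17.2
position: [0.6568, 0.0754, 0.0636]
tool_rot: [-1.341, 1.117, 1.339]
ft_force: [1.5, -0.4, 2.3]
grip_width: 0.29
```

```bash
cat >> h.py <<'E'
H=np.array([.5905,.0635])
def st():
    s=ctrl.get_state();d=s["position"][:2]-H;r=np.linalg.norm(d);a=np.arctan2(d[1],d[0]);F=s["ft_force"]
    tg=np.array([np.sin(a),-np.cos(a)])  # clockwise tangent
    print("t",s["time"],"pos",s["position"],"r",r,"ang",np.degrees(a),"F",F,"resist",-F[:2]@tg,"radial",F[:2]@d/r,"grip",s["grip_width"]*87)
    return s
E
python3 - <<'E'
from h import *
s=st();print(s["torque"],R.from_rotvec(s["tool_rot"]).as_matrix())
E
```

```text
t 17.2 pos [0.6568 0.0754 0.0636] r 0.06730759698881439 ang 10.143523790909487 F [ 1.4764 -0.3969  2.2883] resist -0.6507301125046376 radial 1.38346253510728 grip 25.218907647076662
[ 0.0996 -0.1666  0.0211] [[ 0.0021 -0.9839 -0.1787]
 [ 0.0006 -0.1787  0.9839]
 [-1.     -0.0022  0.0002]]
```

servo_tool(commands=[[[0,0,0,0,0.3,-6.7,15],[0,0,0,0,1.3,-13.3,15],[0,0,0,0,3.0,-19.8,15],[0,0,0,0,5.3,-26.1,15],[0,0,0,0,8.2,-32.1,15]]])

```text
time: 17.82
position: [0.6552, 0.0449, 0.0639]
tool_rot: [-1.34, 1.112, 1.34]
ft_force: [3.4, 6.3, 4.5]
grip_width: 0.286
```

servo_tool(commands=[[[0,0,0,0,0,0,15],[0,0,0,0,0,0,15]]])

```text
time: 18.08
position: [0.6549, 0.0436, 0.0638]
tool_rot: [-1.341, 1.115, 1.339]
ft_force: [2.2, 3.8, 5.8]
grip_width: 0.285
```

```bash
python3 - <<'E'
from h import *
s=st()
for b in(.5,.8,1.1,1.4,1.7,2.0,2.3):
    print(b,[(round(67*(np.cos(b)-np.cos(b+a)),1),round(-67*(np.sin(b+a)-np.sin(b)),1)) for a in(.05,.1,.15,.2,.25,.3)])
E
```

```text
t 18.075 pos [0.6549 0.0436 0.0638] r 0.06740801985471206 ang -17.19949394597626 F [2.2017 3.8465 5.7723] resist 4.32554106056513 radial 0.9658685018624995 grip 24.814277500107647
0.5 [(np.float64(1.7), np.float64(-2.9)), (np.float64(3.5), np.float64(-5.7)), (np.float64(5.5), np.float64(-8.4)), (np.float64(7.6), np.float64(-11.0)), (np.float64(9.8), np.float64(-13.5)), (np.float64(12.1), np.float64(-15.9))]
0.8 [(np.float64(2.5), np.float64(-2.3)), (np.float64(5.0), np.float64(-4.4)), (np.float64(7.7), np.float64(-6.4)), (np.float64(10.5), np.float64(-8.3)), (np.float64(13.3), np.float64(-10.1)), (np.float64(16.3), np.float64(-11.6))]
1.1 [(np.float64(3.0), np.float64(-1.4)), (np.float64(6.1), np.float64(-2.7)), (np.float64(9.3), np.float64(-3.9)), (np.float64(12.5), np.float64(-4.8)), (np.float64(15.7), np.float64(-5.7)), (np.float64(19.0), np.float64(-6.3))]
1.4 [(np.float64(3.3), np.float64(-0.5)), (np.float64(6.6), np.float64(-0.8)), (np.float64(10.0), np.float64(-1.0)), (np.float64(13.3), np.float64(-0.9)), (np.float64(16.7), np.float64(-0.8)), (np.float64(20.0), np.float64(-0.4))]
1.7 [(np.float64(3.3), np.float64(0.5)), (np.float64(6.6), np.float64(1.2)), (np.float64(9.8), np.float64(2.0)), (np.float64(13.0), np.float64(3.0)), (np.float64(16.2), np.float64(4.2)), (np.float64(19.2), np.float64(5.5))]
2.0 [(np.float64(3.0), np.float64(1.5)), (np.float64(5.9), np.float64(3.1)), (np.float64(8.8), np.float64(4.9)), (np.float64(11.5), np.float64(6.8)), (np.float64(14.2), np.float64(8.8)), (np.float64(16.8), np.float64(11.0))]
2.3 [(np.float64(2.4), np.float64(2.3)), (np.float64(4.8), np.float64(4.7)), (np.float64(7.0), np.float64(7.2)), (np.float64(9.0), np.float64(9.9)), (np.float64(11.0), np.float64(12.6)), (np.float64(12.8), np.float64(15.4))]
```

servo_tool(commands=[[[0,0,0,0,3.5,-5.7,15],[0,0,0,0,7.6,-11.0,15],[0,0,0,0,12.1,-15.9,15],[0,0,0,0,12.1,-15.9,15],[0,0,0,0,12.1,-15.9,15]]])

```text
time: 18.7
position: [0.6462, 0.0252, 0.064]
tool_rot: [-1.341, 1.115, 1.338]
ft_force: [3.1, 4.6, 6.6]
grip_width: 0.287
```

```bash
python3 -c "
from h import *
st()"
```

```text
t 18.7 pos [0.6462 0.0252 0.064 ] r 0.06759114029334437 ang -34.563089195712266 F [3.0655 4.5812 6.5569] resist 5.511689438420285 radial -0.07449757654050917 grip 24.980490608896655
```

servo_tool(commands=[[[0,0,0,0,2.5,-2.3,15],[0,0,0,0,5.0,-4.4,15],[0,0,0,0,7.7,-6.4,15],[0,0,0,0,7.7,-6.4,15],[0,0,0,0,7.7,-6.4,15]]])

```text
time: 19.32
position: [0.6403, 0.0178, 0.0643]
tool_rot: [-1.341, 1.114, 1.337]
ft_force: [3.4, 4.3, 5.9]
grip_width: 0.287
```

```bash
python3 -c "
from h import *
st()"
```

```text
t 19.325 pos [0.6403 0.0178 0.0643] r 0.06760483247505375 ang -42.535667856161126 F [3.3931 4.3095 5.8723] resist 5.469362485889524 radial -0.41324361132801635 grip 24.957843627398443
```

servo_tool(commands=[[[0,0,0,0,2.8,-1.9,15],[0,0,0,0,5.6,-3.6,15],[0,0,0,0,11.6,-6.7,15],[0,0,0,0,11.6,-6.7,15],[0,0,0,0,11.6,-6.7,15]]])

```text
time: 19.95
position: [0.6302, 0.0087, 0.0645]
tool_rot: [-1.342, 1.114, 1.337]
ft_force: [4.1, 2.2, 6.9]
grip_width: 0.29
```

```bash
python3 - <<'E'
from h import *
s=st();print(s["joint_positions"])
t=lambda b:(67*np.cos(b),-67*np.sin(b))
for b in np.arange(1.15,2.7,.2):
    print(round(b,2),[np.round([67*(np.cos(b)-np.cos(b+a)),-67*(np.sin(b+a)-np.sin(b))],1).tolist() for a in(.05,.1,.15,.2)])
E
```

```text
t 19.95 pos [0.6302 0.0087 0.0645] r 0.06770740779369684 ang -54.06143011490557 F [4.1486 2.1834 6.8607] resist 4.640381837058422 radial 0.6670970123770937 grip 25.1873438650315
[-0.4464  0.3989  0.4872  1.682  -0.2069  1.1062  1.8508]
1.15 [[3.1, -1.3], [6.2, -2.4], [9.4, -3.4], [12.7, -4.2]]
1.35 [[3.3, -0.7], [6.6, -1.1], [9.9, -1.5], [13.3, -1.6]]
1.55 [[3.3, 0.0], [6.7, 0.2], [10.0, 0.5], [13.3, 1.1]]
1.75 [[3.3, 0.7], [6.5, 1.5], [9.7, 2.5], [12.9, 3.7]]
1.95 [[3.1, 1.3], [6.1, 2.8], [9.0, 4.4], [11.9, 6.2]]
2.15 [[2.8, 1.9], [5.4, 3.9], [8.0, 6.1], [10.4, 8.4]]
2.35 [[2.3, 2.4], [4.5, 4.9], [6.6, 7.6], [8.5, 10.3]]
2.55 [[1.8, 2.8], [3.5, 5.7], [5.0, 8.7], [6.3, 11.8]]
```

Still free. Next +0.2.

servo_tool(commands=[[[0,0,0,0,6.2,-2.4,15],[0,0,0,0,9.4,-3.4,15],[0,0,0,0,12.7,-4.2,15],[0,0,0,0,12.7,-4.2,15],[0,0,0,0,12.7,-4.2,15]]])

```text
time: 20.58
position: [0.6192, 0.0022, 0.0648]
tool_rot: [-1.342, 1.113, 1.335]
ft_force: [5.5, 2.5, 7.0]
grip_width: 0.287
```

```bash
python3 -c "
from h import *
st()"
```

```text
t 20.575 pos [0.6192 0.0022 0.0648] r 0.06773171002163628 ang -64.8969221120108 F [5.4974 2.511  6.9732] resist 6.043463564750116 radial 0.05845995370314733 grip 24.99178847689129
```

servo_tool(commands=[[[0,0,0,0,0,0,15],[0,0,0,0,0,0,15]]])

```text
time: 20.82
position: [0.6192, 0.0022, 0.0648]
tool_rot: [-1.342, 1.113, 1.335]
ft_force: [4.8, 2.9, 7.0]
grip_width: 0.287
```

servo_tool(commands=[[[0,0,0,0,3.3,-0.7,15],[0,0,0,0,6.6,-1.1,15],[0,0,0,0,6.6,-1.1,15],[0,0,0,0,6.6,-1.1,15]]])

```text
time: 21.32
position: [0.6132, -0.0004, 0.0649]
tool_rot: [-1.343, 1.113, 1.334]
ft_force: [4.6, 2.6, 7.5]
grip_width: 0.29
```

```bash
python3 -c "
from h import *
st()"
```

```text
t 21.325 pos [ 0.6132 -0.0004  0.0649] r 0.0677651339174295 ang -70.44732538369145 F [4.5801 2.5699 7.486 ] resist 5.176057911861749 radial -0.8888164895451633 grip 25.22257868574088
```

servo_tool(commands=[[[0,0,0,0,6.7,-0.5,15],[0,0,0,0,10,-0.5,15],[0,0,0,0,13.4,-0.3,15],[0,0,0,0,13.4,-0.3,15],[0,0,0,0,13.4,-0.3,15]]])

```text
time: 21.95
position: [0.6005, -0.0038, 0.065]
tool_rot: [-1.344, 1.113, 1.333]
ft_force: [4.8, 1.7, 7.3]
grip_width: 0.293
```

```bash
python3 -c "
from h import *
st()"
```

```text
t 21.95 pos [ 0.6005 -0.0038  0.065 ] r 0.06804303148410219 ang -81.52195228514067 F [4.8166 1.743  7.3047] resist 5.020917298050807 radial -1.0137944556318792 grip 25.449093243811586
```

servo_tool(commands=[[[0,0,0,0,6.6,0.9,15],[0,0,0,0,10,1.5,15],[0,0,0,0,13.2,2.4,15],[0,0,0,0,13.2,2.4,15],[0,0,0,0,13.2,2.4,15]]])

```text
time: 22.58
position: [0.5881, -0.0047, 0.0651]
tool_rot: [-1.346, 1.113, 1.33]
ft_force: [8.1, 0.8, 5.3]
grip_width: 0.289
```

```bash
python3 -c "
from h import *
st()"
```

```text
t 22.575 pos [ 0.5881 -0.0047  0.0651] r 0.06827702968141466 ang -91.99218615923223 F [8.0592 0.8377 5.2971] resist 8.0251949458706 radial -1.1173819892750778 grip 25.147902677530425
```

servo_tool(commands=[[[0,0,0,0,0,0,15],[0,0,0,0,0,0,15]]])

```text
time: 22.82
position: [0.5881, -0.0047, 0.0651]
tool_rot: [-1.346, 1.113, 1.331]
ft_force: [8.5, 0.2, 5.3]
grip_width: 0.287
```

servo_tool(commands=[[[0,0,0,0,2.2,0.7,15],[0,0,0,0,4.5,1.4,15],[0,0,0,0,4.5,1.4,15],[0,0,0,0,4.5,1.4,15]]])

```text
time: 23.32
position: [0.584, -0.0045, 0.0652]
tool_rot: [-1.347, 1.113, 1.329]
ft_force: [9.1, 1.0, 4.2]
grip_width: 0.287
```

servo_tool(commands=[[[0,0,0,0,0,0,15],[0,0,0,0,0,0,15]]])

```text
time: 23.58
position: [0.584, -0.0045, 0.0652]
tool_rot: [-1.347, 1.113, 1.329]
ft_force: [9.4, -0.7, 5.8]
grip_width: 0.286
```

```bash
python3 -c "
from h import *
st()"
```

```text
t 23.575 pos [ 0.584  -0.0045  0.0652] r 0.068337271864687 ang -95.47449299454841 F [ 9.4245 -0.7346  5.8009] resist 9.451577056051052 radial -0.1678895161346312 grip 24.883190306117665
```

servo_tool(commands=[[[0,0,0,0,-1.5,0,15],[0,0,0,0,-1.5,0,45],[0,0,0,0,-1.5,0,45],[0,0,0,-40,-1.5,0,45],[0,0,0,-80,-1.5,0,45]]])

```text
time: 24.2
position: [0.5779, -0.0031, 0.1418]
tool_rot: [-1.338, 1.123, 1.343]
ft_force: [0.5, -0.9, 0.2]
grip_width: 0.51
```

```bash
python3 - <<'E'
from h import *
s=st();print(s["joint_positions"])
c=vision.camera_info("wrist");np.save("w9.npy",c["pose"])
w=vision.get_image("wrist")[:,:,::-1];cv2.imwrite("pics/w9.png",w)
t=vision.get_image("top")[:,:,::-1];cv2.imwrite("pics/t9.png",t)
print(proj("wrist",[.5905,.0635,.094]),proj("top",[.5905,.0635,.094]),proj("top",[.584,-.0035,.112]))
go([.5905,.0635,.146],-4.5)
E
```

```text
t 24.2 pos [ 0.5779 -0.0031  0.1418] r 0.06773516830409182 ang -100.69249410695716 F [ 0.5241 -0.8863  0.2357] resist 0.679460620206642 radial 0.7736684274031035 grip 44.327426371993
[-0.4904  0.2222  0.5164  1.7264 -0.1145  1.2282  1.8046]
[415.3472 278.3458] [243.2798 213.9048] [270.3224 215.6286]
turn [104.77   0.25   0.23] shift [  0.3 -20.5  64. ]
```

servo_tool(commands=[[[10,0,0,-5,-10,30,50],[20,0,0,-10,-20.5,63,50],[30,0,0,-10,-20.5,63,50],[40,0,0,-10,-20.5,63,50],[50,0,0,-10,-20.5,63,50]]])

```text
time: 24.92
position: [0.5873, 0.0627, 0.1508]
tool_rot: [-0.681, 1.465, 0.682]
ft_force: [0.1, -0.5, 1.0]
grip_width: 0.573
```

servo_tool(commands=[[[10,0,0,0,0,0,55],[20,0,0,0,0,0,55],[30,0,0,0,0,0,55],[40,0,0,0,0,0,55],[50,0,0,0,0,0,55]]])

```text
time: 25.55
position: [0.5873, 0.0626, 0.1509]
tool_rot: [-0.0, 1.574, -0.002]
ft_force: [0.2, 0.3, 0.9]
grip_width: 0.631
```

servo_tool(commands=[[[4.8,0,0,0,30,0,55],[4.8,0,0,0,30,0,55],[4.8,0,0,0,30,0,55]]])

```text
time: 25.92
position: [0.5878, 0.0922, 0.1515]
tool_rot: [0.06, 1.572, -0.062]
ft_force: [-0.7, -1.0, -0.2]
grip_width: 0.632
```

```bash
python3 - <<'E'
from h import *
s=st();print(s["joint_positions"]);R0=R.from_rotvec(s["tool_rot"]).as_matrix();print(R0[:,2],np.degrees(np.arctan2(R0[1,2],R0[0,2])))
c=vision.camera_info("wrist");np.save("w10.npy",c["pose"])
w=vision.get_image("wrist")[:,:,::-1];cv2.imwrite("pics/w10.png",w)
print(proj("wrist",[.5905,.0625,.094]))
cv2.imwrite("pics/c10.png",w[100:460,140:540].repeat(2,0).repeat(2,1)[:600])
go([.5905,.0625,.060],-4.5)
E
```

```text
t 25.925 pos [0.5878 0.0922 0.1515] r 0.028840234975232457 ang 95.30717536707299 F [-0.6536 -1.0272 -0.2417] resist 0.7457649759509588 radial -0.9623604767271573 grip 54.99638006811264
[-0.7898  0.2749  0.7006  1.6798 -0.1838  1.2568 -0.1283]
[ 0.997  -0.0779 -0.002 ] -4.4681642665296115
[328.8409 283.6008]
turn [-0.03 -0.08  0.07] shift [ 91.9 -28.9   4.8]
```

View pics/c10.png

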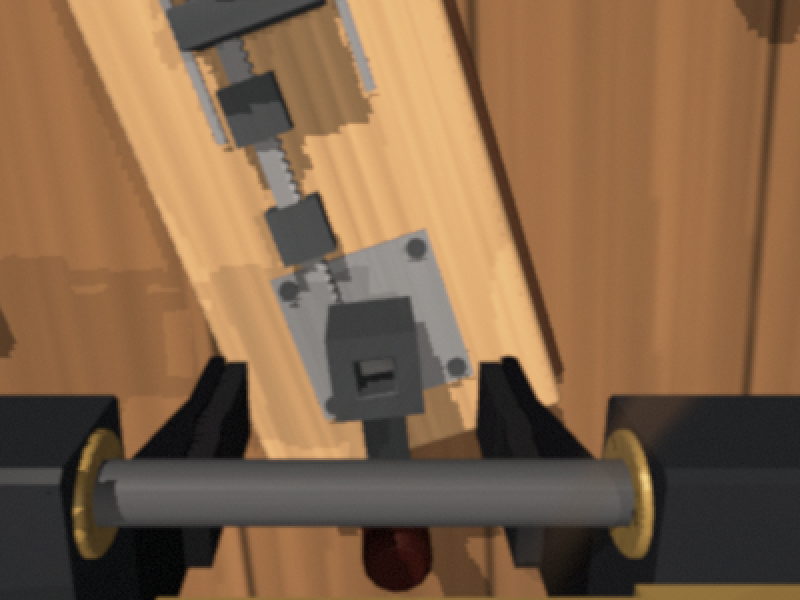

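servo_tool(commands=[[[-6,0,0,20,-30,5,55],[-6,0,0,60,-30,5,55],[-6,0,0,85,-30,5,55],[-6,0,0,91,-30,5,55],[-6,0,0,91,-30,5,45]]], newtons=45)

```text
time: 26.6
position: [0.5916, 0.0621, 0.0619]
tool_rot: [-0.02, 1.571, 0.02]
ft_force: [-0.3, -0.3, -0.6]
grip_width: 0.577
```

servo_tool(commands=[[[0,0,0,0,0,0,20],[0,0,0,0,0,0,20],[0,0,0,0,0,0,20],[0,0,0,0,0,0,20]]])

```text
time: 27.1
position: [0.5903, 0.063, 0.0624]
tool_rot: [-0.02, 1.573, 0.021]
ft_force: [-5.0, -0.1, 5.4]
grip_width: 0.364
```

```bash
python3 - <<'E'
from h import *
s=st();print(s["torque"]);R0=R.from_rotvec(s["tool_rot"]).as_matrix();print(np.degrees(np.arctan2(R0[1,2],R0[0,2])))
E
```

```text
t 27.1 pos [0.5903 0.063  0.0624] r 0.0005460650308216735 ang -115.66857277475697 F [-5.0476 -0.0575  5.4233] resist -4.524601357965837 radial 2.238298504999814 grip 31.69536620939884
[-0.1179  1.2271  0.0502]
1.5134244072420278
```

servo_tool(commands=[[[0,0,0,-5,0,0,20],[0,0,0,-12,0,0,20],[0,0,0,-25,0,0,20],[0,0,0,-50,0,0,20],[0,0,0,-70,0,0,20]]])

```text
time: 27.72
position: [0.5927, 0.0627, 0.1339]
tool_rot: [-0.02, 1.567, 0.021]
ft_force: [0.3, -0.7, -2.7]
grip_width: 0.359
```

```bash
python3 - <<'E'
from h import *
s=st()
kd=np.radians(-88.5);m=np.mean([[ .5908,-.142],[.6315,-.2948],[.4299,-.3431],[.3912,-.1912]],0);print("mat c",m)
h=m-.0335*np.array([np.cos(kd),np.sin(kd)]);print("hub target",h)
go([*h,.11],1.5)
E
```

```text
t 27.725 pos [0.5927 0.0627 0.1339] r 0.0023633275959472322 ang -18.87237427215966 F [ 0.274  -0.6538 -2.6815] resist -0.5300537954050948 radial 0.47076581633903203 grip 31.24489121558299
mat c [ 0.5109 -0.2428]
hub target [ 0.51   -0.2093]
turn [-0.03  0.19 -0.03] shift [  23.5 -269.8  -89.8]
```

servo_tool(commands=[[[0,0,0,0,-55,-18,20],[0,0,0,0,-110,-36,20],[0,0,0,0,-165,-54,20],[0,0,0,0,-220,-72,20],[0,0,0,0,-270,-90,20]]])

```text
time: 28.35
position: [0.5084, -0.2119, 0.133]
tool_rot: [-0.02, 1.568, 0.02]
ft_force: [0.8, 0.1, -2.1]
grip_width: 0.367
```

servo_tool(commands=[[[0,0,0,20,0,0,20],[0,0,0,60,0,0,20],[0,0,0,100,0,0,20],[0,0,0,115,0,0,20],[0,0,0,115,0,0,20]]])

```text
time: 28.98
position: [0.5085, -0.2096, 0.0168]
tool_rot: [-0.021, 1.571, 0.02]
ft_force: [0.1, -0.2, -2.3]
grip_width: 0.362
```

```bash
python3 - <<'E'
from h import *
s=st();print(s["tool_rot"])
E
```

```text
t 28.975 pos [ 0.5085 -0.2096  0.0168] r 0.28514708142323303 ang -106.71609345284234 F [ 0.0728 -0.1715 -2.3278] resist 0.11901557244829335 radial 0.1433645479182798 grip 31.482734822596644
[-0.0205  1.5712  0.0201]
```

servo_tool(commands=[[[0,0,0,3,0,0,20],[0,0,0,6,0,0,20],[0,0,0,6,0,0,20]]])

```text
time: 29.35
position: [0.5088, -0.2094, 0.0111]
tool_rot: [-0.02, 1.57, 0.021]
ft_force: [1.0, -0.5, -2.5]
grip_width: 0.363
```

servo_tool(commands=[[[0,0,0,1.5,0,0,20],[0,0,0,3,0,0,20],[0,0,0,3,0,0,20]]])

```text
time: 29.72
position: [0.5083, -0.2094, 0.0075]
tool_rot: [-0.02, 1.571, 0.02]
ft_force: [0.0, 0.5, -2.2]
grip_width: 0.358
```

servo_tool(commands=[[[0,0,0,1,0,0,20],[0,0,0,2,0,0,20],[0,0,0,2,0,0,20]]])

```text
time: 30.1
position: [0.5084, -0.2095, 0.0055]
tool_rot: [-0.02, 1.571, 0.02]
ft_force: [0.2, 1.0, -2.2]
grip_width: 0.36
```

servo_tool(commands=[[[0,0,0,1,0,0,20],[0,0,0,2,0,0,20],[0,0,0,2,0,0,20]]])

```text
time: 30.48
position: [0.5086, -0.2092, 0.0045]
tool_rot: [-0.02, 1.571, 0.021]
ft_force: [-3.4, 2.5, 6.6]
grip_width: 0.364
```

servo_tool(commands=[[[0,0,0,-1,0,0,20],[0,0,0,-1,0,0,60],[0,0,0,-1,0,0,60],[0,0,0,-1,0,0,60],[0,0,0,-1,0,0,60]]])

```text
time: 31.1
position: [0.5085, -0.2095, 0.0046]
tool_rot: [-0.02, 1.571, 0.02]
ft_force: [-0.6, -0.3, -0.3]
grip_width: 0.667
```

servo_tool(commands=[[[0,0,0,-50,0,0,60],[0,0,0,-110,0,0,60],[0,0,0,-170,0,0,60],[0,0,0,-200,40,-20,60],[0,0,0,-200,40,-40,60]]])

```text
time: 31.72
position: [0.4691, -0.1681, 0.2071]
tool_rot: [-0.023, 1.566, 0.025]
ft_force: [-0.3, 0.5, -0.6]
grip_width: 0.691
```

```bash
python3 - <<'E'
from h import *
s=st()
t=vision.get_image("top")[:,:,::-1];cv2.imwrite("pics/t11.png",t)
sc=vision.get_image("scene")[:,:,::-1];cv2.imwrite("pics/s11.png",sc)
w=vision.get_image("wrist")[:,:,::-1];cv2.imwrite("pics/w11.png",w)
cr=lambda i,x,y,w,h:cv2.resize(i[y:y+h,x:x+w],(400,300),interpolation=cv2.INTER_CUBIC)
cv2.imwrite("pics/c11.png",np.vstack([np.hstack([cr(t,120,190,160,120),cr(sc,400,195,100,75)]),np.hstack([cr(sc,200,210,120,90),cv2.resize(w,(400,300))])]))
E
```

```text
t 31.725 pos [ 0.4691 -0.1681  0.2071] r 0.2614410085828528 ang -117.6652940207885 F [-0.3406  0.5306 -0.6368] resist -0.5479657324011221 radial -0.3117864673865224 grip 60.147435092498974
```

View pics/c11.png

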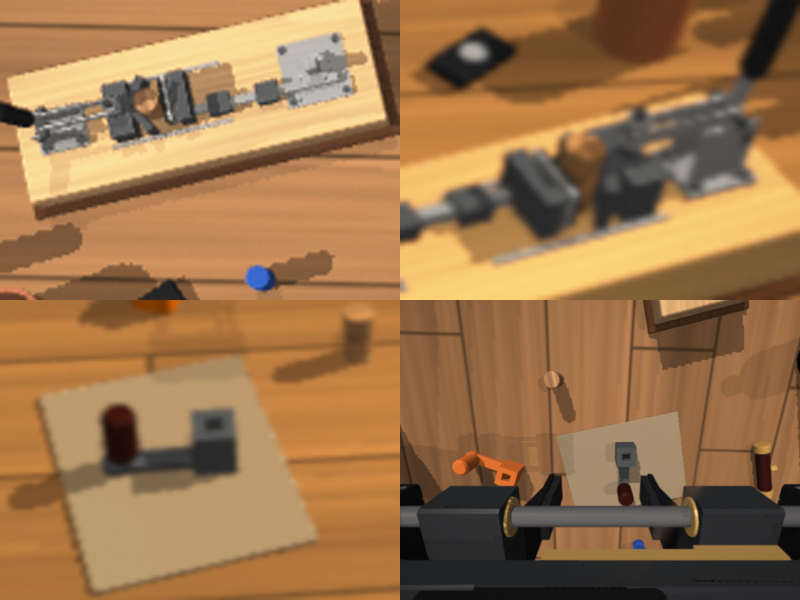

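```bash
python3 -c "
from bench import close_job;print(close_job())"
```

```text
the job is handed in; nothing more can be done
None
```

The job is done and handed in at about 32 s of the 72 s allowed. No verdict was reported, and two points below were judged indirectly.

- **Seating:** I fitted the crank on the square shaft. It did not move under a 38 N push on top of the hub, so I took it as fully home.
- **Clamping:** I turned the crank clockwise by its knob. The paused push was about 5 N while the jaw ran free. It began to climb between 1.65 and 1.85 rad of commanded turn. I stopped at about 9.4 N, roughly 4.3 to 4.9 N above the free push, which is inside the firm range of 3.5 to 5.5 N.
- **Laying back:** I lifted the crank off, laid it on the mat and let go.
- **Last pictures:** The crank lies flat with hub and knob both over the mat, and the gripper is clear of everything. The cork stands upright between the jaws. I saw nothing out of place in the parts I viewed, but I did not measure the bystanders.

**Checks that disagreed or stayed indirect:**
- **Shoulder height:** The cameras put the shaft's shoulder at about 58 mm. The arm's own heights gave about 62 mm. So full seating rests on the rigid stop rather than on an agreed height.
- **Fingertips:** They touched the hub about 17 mm above where the reported TCP implied, and I allowed for that when gripping.
- **Crank angle after release:** The crank stood about 7° back from the last knob angle. That could be socket play or the knob slipping in the fingers.
- **Clamp after lifting off:** I could not measure the force on the cork once the crank was off, so the final hold relies on the shaft's drag brake and that last push reading.

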